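# Square a drill-guide plate on its block and pin it

## Robot

A 6-joint arm with a two-finger parallel gripper is mounted at the origin on the work surface. World frame = base frame: x ahead of the robot, y to its left, z up, the work surface at z = 0. Lengths are in m, angles in rad, forces in N, time in s.
With the tool pointing down it reaches from about 0.225 to 0.875 m from the base axis. Payload 3.4 kg.
Tool frame: the origin (TCP) lies at the very end of the fingers, on their centre line; the grasp point (between the pads) lies 19 mm behind it; z points along the fingers, y is the direction in which the jaws open and shut (so a half turn about z gives the same grasp; the last joint's range is limited). The gripper opens to 85 mm and grips with 20 to 120 N. Pads are 22 mm wide; open, the fingers measure 114 mm over their backs; the gripper's body (76 mm by 85 mm) begins 54 mm behind the grasp point. The pads swing forward as they close: fully open they stand 13 mm farther back than shut.
Start: joints at [-1.35, 0.276, 1.505, -0, 1.361, -0.121], TCP at [0.193, -0.542, 0.231] pointing down, gripper open.
Joint ranges: [-2.89, 2.89], [-0.75, 2.08], [0.22, 2.7], [-1.18, 4.32], [0.11, 2.71], [-2.7, 2.7]. Speed limits (rad/s): [2.57, 2.57, 3.14, 3.14, 3.14, 3.14].

## Interface

Orientations are given as a unit quaternion [w, x, y, z].
In Python, from rig import get_state, get_image, calibration, sign_off gives the robot as it stands. The module is installed in compiled form; this text tells all that it offers.
- The arm moves only by the tool drive_tool, never from a script. Its argument "targets" is one flat list of numbers, 7 for each row, row after row: the turn, a rotation vector about the tool's x, y, z in degrees, then the shift along the tool's x, y, z in mm, then the opening, from 0 (shut) to 1 (fully open). In form: [wx, wy, wz, tx, ty, tz, fingers, wx, wy, wz, tx, ty, tz, fingers, ...]. A call has 1 to 12 rows; each row shifts and turns the commanded pose from where the row before left it, along the tool's axes as they then stand; what a row does not reach is not made up. A row lasts 1/8 s, in which the tool goes at most 62.5 mm and 10.7 degrees, less where a joint would pass 70% of its speed; a pose out of reach is approached as far as the arm can. A call is refused whole if a number of a shift passes 62.5 or a number of a turn 10.7, either way. A call with a gripper value outside its range is refused whole. The fingers move at their own pace and stop on an object; "grip_force" is the grip in N (left out, the last holds). Time passes only in rows, so rows that do not move let the fingers close. It gives the time, the measured TCP pose, the force and the opening at its end, in the units of the state.
- get_state(): the state, without advancing time (a new reading comes with each control period).
- get_image(name): name is "scene" or "top" or "wrist"; returns the picture (400x640x3 uint8, red, green, blue); there is no depth.
- calibration(name): a dict with "mtx" (3x3 intrinsics, pixels), "world_to_cam" (4x4, takes a point from world to camera coordinates); the wrist camera has in their place "hand_eye" (4x4, takes a point from camera to tool coordinates, whose origin is the TCP and whose axes are the flange's). Camera axes: x right, y down, z forward; pixel columns grow to the right and rows downward; lengths in m; the calibration is good to about 2 mm. A picture is of the moment at which its call begins: read the wrist's pose just before it. calibration takes no time and is no camera call.
- sign_off(): hands the job in, once; it reports no verdict.
The state is a dict: "clock": time; "qpos": joint angles; "qd": joint speeds; "effort": joint torques, N m; "position": TCP position; "ee_rot": TCP orientation; "contact_force": force on the tool from outside, world axes, zero at the start; "moment": the same for the moment, N m; "width": finger opening in m.
Only numpy, scipy, OpenCV 4.12 (cv2) and the standard library are available. Lean on these libraries where they do the work, as an engineer would, in place of code of your own. Each camera call takes 0.05 s, during which the arm holds its last target.

## Task

Slide the blue drill-guide plate across the top of its metal block until it is fully home against both raised stops and flush with the block all round, keeping it lying flat on the block. Then take the red-handled locating pin from the wooden stand and put it down through the plate's hole into the block until its brass collar sits on the plate, and let go. Leave the jar, hammer and screwdriver where they are.

Things in the scene. Friction and masses are not known exactly. Their poses are not given: they have to be found in the camera images.
- block: Aluminium fixture block fixed to the bench. Its flat deck is 100 (x) x 90 (y) mm, 30 mm above the bench. Origin: centre of the deck's rectangle, at bench height; z up. Two dark steel stops, 10 mm thick, rise 8 mm above the deck (top 38 mm above the bench): one along the block's +x edge (inner face at x = +50 mm), one along its +y edge (inner face at y = +45 mm). The other two sides are open.
- block_hole (a point): Mouth, in the deck, of the vertical 14 mm hole right through the block, at block x = -25, y = -20, z = 30 mm.
- plate: Blue loose drill-guide plate, 100 (x) x 90 (y) x 15 mm, about 0.36 kg, lying on the deck, out of line and overhanging the open sides. Origin: centre of its underside; x and y along its edges, z up. When home it covers the deck exactly: its origin 30 mm straight above the block's origin, axes parallel. The small brass-ringed spots are only marks.
- plate_hole (a point): Mouth, in the plate's top face, of its only real hole: 14 mm wide, right through, at plate x = -25, y = -20, z = 15 mm. It lies over the block's hole when the plate is home.
- pin: Loose locating pin, upright in the wooden stand, 68 mm long, 50 g. Origin: its lower tip; z along it, up. Steel shank 10 mm wide, tapered over the lowest 6 mm, from z = 0 to 36 mm; brass collar 20 mm wide from 36 to 41 mm; red handle 14 mm wide from 41 to 68 mm. In the stand its collar rests on the stand's top. Pinned home, its collar rests on the plate, its tip 9 mm above the bench.
- rack: Wooden stand fixed to the bench, 55 x 55 x 40 mm, with a 12 mm hole through its centre that holds the pin. Origin: centre of its underside.
- jar: Amber glass jar with black cap, 52 mm wide, 65 mm tall, a bystander. Origin: centre of its underside.
- hammer: Hammer lying on the bench, 240 mm long, a bystander. Origin: underside, handle towards its -x.
- screwdriver: Screwdriver with blue handle lying on the bench, 190 mm long, a bystander. Origin: underside, handle towards its -x.
Not all that is in view belongs to the job. There is more than one size of the plate; the one meant has the size given above.

How it is judged:
On the way, in this order (a step that is already met when the one before it is completed fails the run):
1. the plate lies flat on the block, home against both stops (x of plate in the frame of block between -0.003 and 0.003 m and y of plate in the frame of block between -0.003 and 0.003 m and z of plate in the frame of block below 0.033 m and angle between the x axis of plate and the x axis of block, either way round below 0.05 rad), for 0.2 s.
2. the pin is through the plate and into the block, its collar down on the plate (horizontal distance between pin and block_hole below 0.005 m and z of pin in the frame of block below 0.0125 m and angle between pin's own z axis and vertical below 0.12 rad), for 0.2 s.
At the end, for the whole second after the job is handed in: The plate lies on the block within 3 mm of its home place in block x and y and within 0.05 rad of square; the pin stands upright (0.12 rad) through both holes with its collar within 3.5 mm of the plate; both at rest and let go (all of step 1 and all of step 2 and linear speed of each of pin, plate below 0.02 m/s); the robot touches nothing.
It fails at once if the plate is lifted, tipped or knocked off the block (z of plate in the frame of block above 0.042 m or z of plate in the frame of block below 0.02 m or angle between plate's own z axis and vertical above 0.2 rad).
It fails at once if the jar, hammer or screwdriver is disturbed (distance of any of jar, hammer, screwdriver from where it was at the start of the episode above 0.025 m).
It also fails if it takes over 64 s, if anything falls off the work surface, if the arm or the gripper's body presses on something with over 40 N, if the wrist force passes 120 N, or if a joint passes its speed limit or range.

## Working session

There is one attempt and no reset: what is moved stays moved. The work goes in short steps, Python scripts to look and compute and a tool call to move; the robot and the scene stay as the last step left them, time stands still between calls to the robot, and variables do not carry over. Pictures are saved under pics/ and viewed, and the job is handed in when it is done.

Besides the shell and the picture viewer there is one more tool, called after "Call:" as name(argument=value, ...), one argument or row to a line, values as JSON. drive_tool: Moves the arm, as the interface text tells. Its arguments: {"type":"object","properties":{"targets":{"type":"array"},"grip_force":{"type":"number"}},"required":["targets"]}

```bash
mkdir -p pics
python3 - <<'E'
from rig import *
import cv2
s=get_state();print(s)
for n in ["scene","top","wrist"]:
    im=get_image(n);cv2.imwrite(f"pics/{n}0.png",im[:,:,::-1])
    c=calibration(n);print(n,{k:v.round(4).tolist() if hasattr(v,'round') else v for k,v in c.items()})
E
```

```text
{'clock': 0.0, 'qpos': array([-1.35001032e+00,  2.76582521e-01,  1.50614423e+00, -4.00766797e-05,
        1.36073051e+00, -1.20978017e-01]), 'qd': array([ 0.00184528,  0.0005059 , -0.00038299,  0.00074223,  0.00139118,
       -0.00159467]), 'effort': array([ 6.55110780e-04, -4.16768861e+01, -2.45807433e+01,  1.14013699e-05,
        1.12571186e-02, -9.31084884e-06]), 'position': array([ 0.19258334, -0.54120831,  0.23044243]), 'ee_rot': array([-9.30165633e-04,  9.85434021e-01,  1.70055641e-01, -6.60759123e-05]), 'contact_force': array([-0.33050084, -0.76284129,  0.27838484]), 'moment': array([0.0231608 , 0.00244615, 0.01519107]), 'width': 0.085678028987027}
scene {'mtx': [[423.6175, 0.0, 322.0746], [0.0, 423.6175, 199.995], [0.0, 0.0, 1.0]], 'world_to_cam': [[-0.6658, 0.7461, 0.0066, 0.3958], [0.5554, 0.5014, -0.6634, -0.2913], [-0.4983, -0.438, -0.7482, 1.2956], [0.0, 0.0, 0.0, 1.0]]}
top {'mtx': [[498.2004, 0.0, 325.0797], [0.0, 498.2004, 194.695], [0.0, 0.0, 1.0]], 'world_to_cam': [[0.0177, -0.9995, 0.0261, -0.0187], [-0.9853, -0.0219, -0.1693, 0.5776], [0.1698, -0.0227, -0.9852, 0.9582], [0.0, 0.0, 0.0, 1.0]]}
wrist {'mtx': [[339.0683, 0.0, 320.7113], [0.0, 339.0683, 201.9177], [0.0, 0.0, 1.0]], 'hand_eye': [[-0.0009, -0.9589, -0.2837, 0.0709], [1.0, -0.0011, 0.0006, -0.0005], [-0.0009, -0.2837, 0.9589, -0.1434], [0.0, 0.0, 0.0, 1.0]]}
```

View pics/scene0.png

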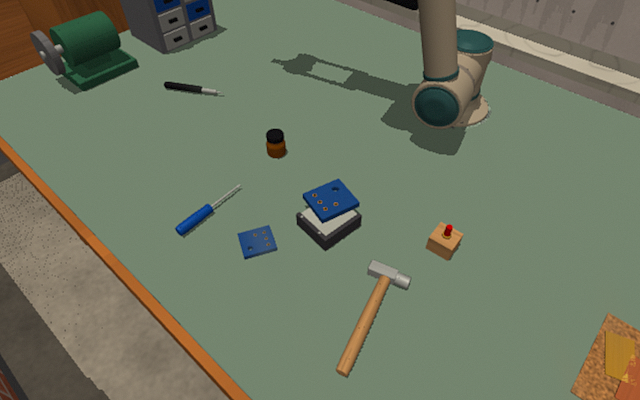

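View pics/top0.png

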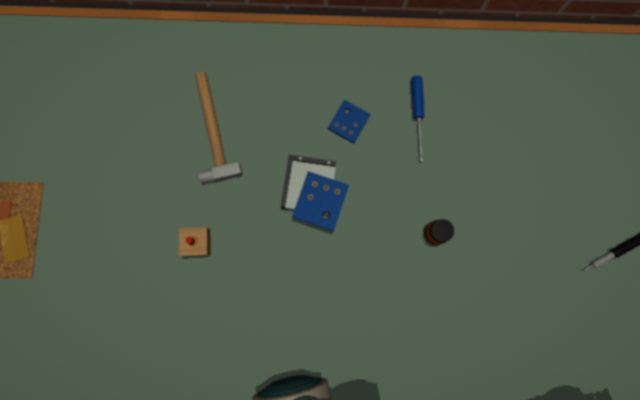

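View pics/wrist0.png

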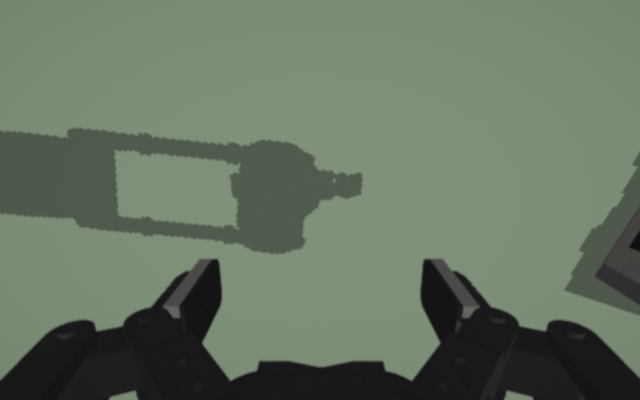

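```bash
cat > h.py <<'E'
import numpy as np, cv2
from rig import *
from scipy.spatial.transform import Rotation as R
def pose(s=None):
    s=s or get_state(); T=np.eye(4); q=s["ee_rot"]
    T[:3,:3]=R.from_quat([q[1],q[2],q[3],q[0]]).as_matrix(); T[:3,3]=s["position"]; return T
def yaw(s=None):
    X=pose(s)[:3,0]; return np.degrees(np.arctan2(X[1],X[0]))
def camT(n,s=None):
    c=calibration(n)
    if n=="wrist": return c["mtx"],pose(s)@c["hand_eye"]
    return c["mtx"],np.linalg.inv(c["world_to_cam"])
def cast(n,px,z,T=None):
    K,C=camT(n) if T is None else T
    px=np.atleast_2d(np.asarray(px,float)); d=np.c_[px,np.ones(len(px))]@np.linalg.inv(K).T@C[:3,:3].T
    o=C[:3,3]; return o+d*((z-o[2])/d[:,2])[:,None]
def proj(P,T):
    K,C=T; p=(np.atleast_2d(P)-C[:3,3])@C[:3,:3]; p=p@K.T; return p[:,:2]/p[:,2:]
def blue(im):
    h=cv2.cvtColor(im,cv2.COLOR_RGB2HSV); return cv2.inRange(h,(100,120,40),(125,255,255))
def red(im):
    h=cv2.cvtColor(im,cv2.COLOR_RGB2HSV); return cv2.inRange(h,(0,180,90),(6,255,255))|cv2.inRange(h,(174,180,90),(180,255,255))
def conts(m,amin=100):
    cs,_=cv2.findContours(m,cv2.RETR_EXTERNAL,cv2.CHAIN_APPROX_NONE); return [c for c in cs if cv2.contourArea(c)>amin]
def snap(n,name):
    s=get_state(); T=camT(n,s); im=get_image(n); cv2.imwrite(f"pics/{name}.png",im[:,:,::-1]); return im,T,s
E
python3 - <<'E'
from h import *
np.set_printoptions(precision=4,suppress=True)
im=cv2.imread("pics/top0.png")[:,:,::-1].copy()
for c in conts(blue(im)):
    r=cv2.minAreaRect(c);b=cv2.boxPoints(r);P=cast("top",b,0.045)
    print(r,P[:,:2].tolist(),P.mean(0)[:2],[np.linalg.norm(P[i]-P[i-1]) for i in range(4)])
for c in conts(red(im),8): print("red",c.mean((0,1)),cast("top",c.mean((0,1)),0.072),cast("top",c.mean((0,1)),0.06))
h=cv2.cvtColor(im,cv2.COLOR_RGB2HSV)
sub=im[140:250,260:370]
cv2.imwrite("pics/topc.png",cv2.resize(sub,None,fx=6,fy=5.4,interpolation=cv2.INTER_CUBIC)[:,:,::-1])
# scene red/rack
im=cv2.imread("pics/scene0.png")[:,:,::-1].copy()
for c in conts(red(im),8): print("red sc",c.mean((0,1)),cast("scene",c.mean((0,1)),0.06))
E
```

```text
((320.1000061035156, 200.70001220703125), (43.63943099975586, 48.699073791503906), 18.434947967529297) [[0.5318082220756194, 0.05912714013220213], [0.6276521886086763, 0.030426575502164308], [0.6008246678342084, -0.054706875636333877], [0.5056669769682304, -0.024669618643992645]] [0.5665 0.0025] [np.float64(0.0877796188027743), np.float64(0.10004892968379381), np.float64(0.08926040764894347), np.float64(0.0997858854676802)]
((348.4230651855469, 120.88461303710938), (30.140438079833984, 33.36534118652344), 29.744882583618164) [[0.7196986883677425, -0.008882704867816948], [0.7838767894683333, -0.04262590819887163], [0.7525141334831524, -0.09788871922881622], [0.6889301235295323, -0.06366246133014561]] [ 0.7363 -0.0533] [np.float64(0.06282934266945012), np.float64(0.07250815424432308), np.float64(0.06354206853239958), np.float64(0.07221054667794985)]
((417.225830078125, 96.83965301513672), (41.98624801635742, 11.274628639221191), 86.633544921875) [[0.8385202261672838, -0.1842661776964523], [0.8407097156172116, -0.20837363635209544], [0.7477048239902109, -0.21215782061214222], [0.7456270725557932, -0.18840350274592274]] [ 0.7931 -0.1983] [np.float64(0.09298524316499351), np.float64(0.024206681451303665), np.float64(0.09308184526030917), np.float64(0.023845013489461876)]
red [189.0625 240.    ] [[0.4793 0.2547 0.072 ]] [[0.4802 0.2576 0.06  ]]
red sc [448.1923 229.6154] [[0.4789 0.2555 0.06  ]]
```

View pics/topc.png

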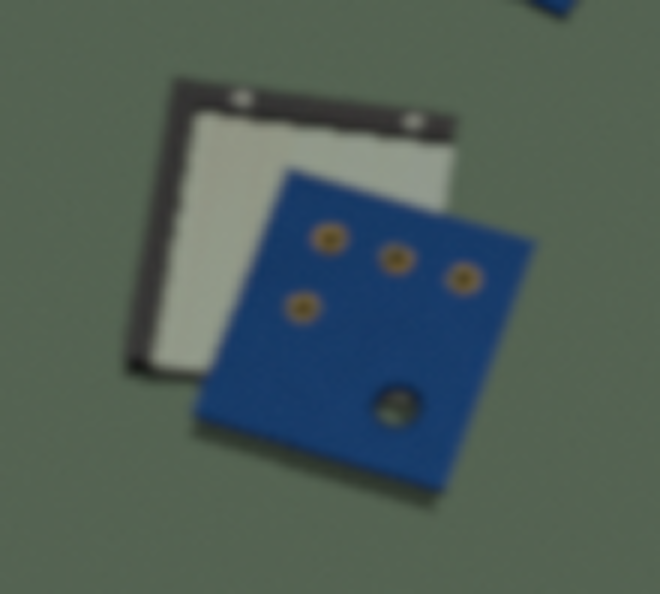

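Call:
drive_tool(
  targets=[0,0,0,47,-32,-2,0.5,0,0,0,47,-32,-2,0.5,0,0,0,47,-32,-2,0.5,0,0,0,47,-32,-2,0.5,0,0,0,47,-32,-2,0.5,0,0,0,47,-32,-2,0.5,0,0,0,47,-32,-2,0.5,0,0,0,47,-32,-2,0.5,0,0,0,47,-32,-2,0.5,0,0,0,47,-32,-2,0.5,0,0,0,47,-32,-2,0.5,0,0,0,47,-32,-2,0.5],
)

```text
clock: 1.65
position: [0.5962, 0.0107, 0.2551]
ee_rot: [0.0, 0.985, 0.17, -0.0]
contact_force: [0.5, -0.8, -0.2]
width: 0.0429
```

Call:
drive_tool(
  targets=[0,0,9,0,0,0,0.5,0,0,9,0,0,0,0.5,0,0,9,0,0,0,0.5,0,0,0,0,0,0,0.5],
)

```text
clock: 2.15
position: [0.5952, 0.0092, 0.2549]
ee_rot: [0.0, 0.998, -0.064, -0.0]
contact_force: [-0.1, 0.4, -0.4]
width: 0.0429
```

Run:
```python
from h import *
im,T,s=snap("wrist","w1");print(s["position"],yaw(s),s["contact_force"],s["width"],s["clock"])
im,T,s=snap("top","t1")
```

```text
[0.59520712 0.00916862 0.25488619] -7.303772962922209 [-0.08711881  0.36683343 -0.37001394] 0.042942711554998 2.15
```

View pics/w1.png

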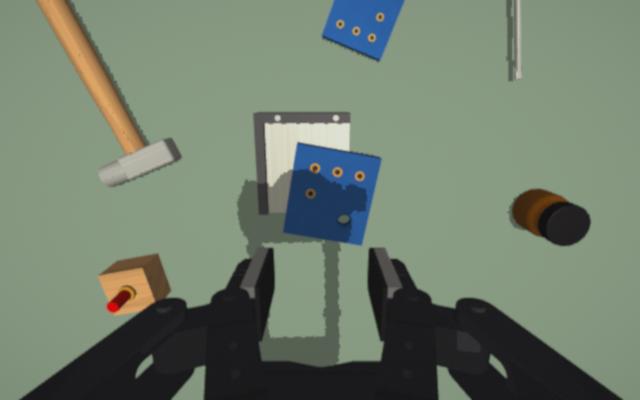

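Run:
```python
from h import *
im=cv2.imread("pics/w1.png")
cv2.imwrite("pics/w1c.png",cv2.resize(im[100:260,230:400],None,fx=4,fy=3.75,interpolation=cv2.INTER_CUBIC))
g=cv2.cvtColor(im,cv2.COLOR_BGR2GRAY)
for u in (285,310,325,340): print("col",u,g[106:130,u].tolist())
for v in (130,140,150,160): print("row",v,g[v,248:276].tolist(), g[v,340:358].tolist())
```

```text
col 285 [148, 147, 147, 147, 144, 129, 99, 84, 88, 90, 90, 89, 91, 90, 89, 91, 103, 140, 188, 212, 216, 216, 215, 216]
col 310 [147, 147, 147, 148, 144, 129, 100, 86, 91, 93, 92, 93, 92, 92, 92, 94, 103, 138, 189, 215, 219, 219, 219, 219]
col 325 [147, 148, 147, 148, 145, 129, 100, 86, 91, 93, 94, 93, 93, 93, 93, 95, 104, 138, 189, 216, 220, 220, 220, 220]
col 340 [147, 147, 148, 147, 145, 129, 100, 87, 92, 95, 97, 100, 101, 98, 95, 95, 103, 137, 190, 218, 222, 222, 222, 222]
row 130 [148, 148, 147, 148, 146, 136, 109, 89, 86, 85, 85, 87, 86, 86, 83, 75, 116, 186, 213, 216, 217, 216, 213, 211, 212, 213, 212, 213] [222, 222, 222, 222, 222, 221, 222, 222, 217, 193, 162, 150, 148, 148, 147, 147, 147, 148]
row 140 [148, 148, 148, 148, 147, 142, 124, 99, 87, 85, 85, 85, 86, 86, 85, 81, 95, 156, 200, 213, 215, 215, 213, 210, 210, 212, 212, 212] [221, 221, 222, 222, 221, 221, 222, 222, 216, 188, 159, 149, 148, 148, 147, 147, 147, 147]
row 150 [148, 148, 148, 147, 147, 147, 139, 111, 89, 84, 85, 85, 85, 85, 84, 82, 76, 120, 184, 210, 213, 215, 213, 209, 209, 210, 210, 209] [104, 119, 133, 144, 157, 166, 171, 180, 180, 160, 141, 131, 136, 142, 145, 146, 145, 146]
row 160 [148, 148, 148, 147, 148, 147, 143, 124, 99, 86, 84, 84, 84, 84, 84, 84, 79, 91, 148, 195, 210, 212, 212, 209, 207, 208, 209, 208] [86, 86, 87, 85, 86, 85, 86, 85, 85, 85, 85, 86, 86, 86, 86, 86, 85, 85]
```

View pics/w1c.png

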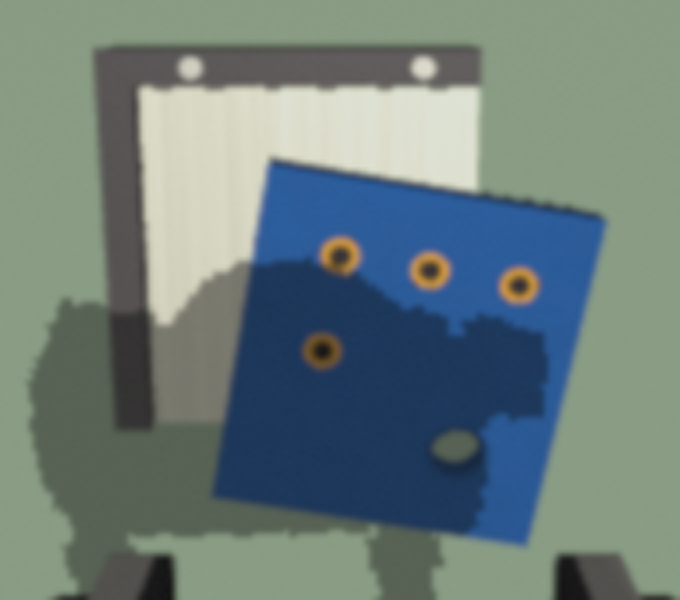

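```bash
cat > plan.py <<'E'
from h import *
np.set_printoptions(precision=4,suppress=True)
def tool_delta(x,y,z,yw):
    s=get_state();T=pose(s);d=T[:3,:3].T@(np.array([x,y,z])-T[:3,3])
    print("now",s["position"],yaw(s),"| shift tool mm (before turn)",(d*1000).round(1),"wz turn",round((yaw(s)-yw+180)%360-180,2))
E
python3 - <<'E'
from plan import *
T=camT("wrist")
c=lambda p,z:cast("wrist",p,z,T)[:,:2]
A=c([(285,111.4),(340,111.4)],.038);B=c([(285,123.35),(340,123.35)],.038)
L=c([(253.7,130),(255.3,160)],.038);D=c([(264.5,130),(266,160)],.03);Rr=c([(349.25,130),(349.1,140)],.03)
ang=lambda P:np.degrees(np.arctan2(*(P[1]-P[0])[::-1]))
for n,P in zip("ABLDR",(A,B,L,D,Rr)): print(n,P.tolist(),ang(P))
# line-based
x=np.degrees(0)
yb=np.radians(np.mean([ang(A)+90,ang(B)+90,]));print("block yaw from x edges",np.degrees(yb), "L,D",ang(L)+180,ang(D)+180)
ex=np.array([np.cos(yb),np.sin(yb)]);ey=np.array([-ex[1],ex[0]])
xi=[(A@ex).mean()-.06,(B@ex).mean()-.05];yi=[(L@ey).mean()-.055,(D@ey).mean()-.045,(Rr@ey).mean()+.045]
print("block x est",xi,"y est",yi)
o=ex*np.mean(xi)+ey*np.mean(yi);print("block origin",o)
im=cv2.imread("pics/w1.png")[:,:,::-1].copy()
for cc in conts(blue(im),3000):
    m=cc[:,0,:];print(cv2.boundingRect(cc))
    ap=cv2.approxPolyDP(cc,6,True)[:,0];P=c(ap,.045);print(ap.tolist(),P,[np.linalg.norm(P[i]-P[i-1]) for i in range(len(P))],[ang((P[i-1],P[i])) for i in range(len(P))])
    q=P.mean(0)-o;print("plate center",P.mean(0),"in block",q@ex,q@ey)
print("hole",c([(344,219)],.045))
t=cast("top",(189,240),.07);print(t)
E
```

```text
A [[0.6605864655628448, 0.03721200382144165], [0.6533757477799962, -0.018813805910617338]] -97.33385059590611
B [[0.6487530244711543, 0.03909529441581132], [0.6414692928656518, -0.01747679466840403]] -97.33654629739547
L [[0.6462344690169839, 0.07251818334332849], [0.6150339573492043, 0.07658691594428685]] 172.57021595923396
D [[0.6443363650152558, 0.06271341962314625], [0.6124185535814257, 0.06669283426842298]] 172.89321031582148
R [[0.6327991327257917, -0.026876423919602845], [0.62232608056844, -0.025620272653398807]] 173.16054334003692
block yaw from x edges -7.335198446650794 L,D 352.57021595923396 352.8932103158215
block x est [np.float64(0.5904300168962355), np.float64(0.5884516359195262)] y est [np.float64(0.09945797703361997), np.float64(0.0994010314343912), np.float64(0.09908984980740745)]
block origin [0.5973 0.0232]
(284, 144, 97, 101)
[[298, 144], [284, 231], [360, 244], [380, 159]] [[ 0.6268  0.0283]
 [ 0.5335  0.0579]
 [ 0.507  -0.0247]
 [ 0.6004 -0.0546]] [np.float64(0.08702319912469489), np.float64(0.09784191555594697), np.float64(0.08669813363552673), np.float64(0.09803006895221196)] [np.float64(72.33112137995938), np.float64(162.4035169351343), np.float64(-107.79313731330733), np.float64(-17.786732792480116)]
plate center [0.5669 0.0017] in block -0.02738932181359271 -0.025247342708160217
(323, 0, 81, 60)
[[334, 0], [323, 36], [379, 59], [403, 0]] [[ 0.7532 -0.0241]
 [ 0.7244 -0.0102]
 [ 0.6974 -0.0613]
 [ 0.7451 -0.0873]] [np.float64(0.06377437723951412), np.float64(0.03194499588436347), np.float64(0.05781721977361021), np.float64(0.05427300993720868)] [np.float64(82.6889798151341), np.float64(154.22579907638618), np.float64(-117.81923514638875), np.float64(-28.63774978271721)]
plate center [ 0.73   -0.0457] in block 0.1404576145503482 -0.051438159732267744
hole [[ 0.539 -0.01 ]]
[[0.4795 0.2553 0.07  ]]
```

```bash
cat >> plan.py <<'E'
O=np.array([.5973,.0232]);BY=-7.33
ex=np.array([np.cos(np.radians(BY)),np.sin(np.radians(BY))]);ey=np.array([-ex[1],ex[0]])
def blk(x,y): return O+ex*x+ey*y
def inblk(p): q=np.asarray(p)[:2]-O; return q@ex,q@ey
E
python3 -c "
from plan import *
p=blk(-.115,-.022);print(p);tool_delta(*p,.1,BY);tool_delta(*p,.032,BY)"
```

```text
[0.4804 0.0161]
now [0.5953 0.0091 0.255 ] -7.279342341549713 | shift tool mm (before turn) [-114.7    7.6  155.1] wz turn 0.05
now [0.5953 0.0091 0.255 ] -7.279342341549713 | shift tool mm (before turn) [-114.7    7.6  223.1] wz turn 0.05
```

Call:
drive_tool(
  targets=[0,0,0,-38,2.5,10,0.5,0,0,0,-38,2.5,10,0.5,0,0,0,-38.7,2.6,13,0.5,0,0,0,0,0,50,0.5,0,0,0,0,0,50,0.5,0,0,0,0,0,40,0.5,0,0,0,0,0,30,0.5,0,0,0,0,0,20,0.5,0,0,0,0,0,0,0.5],
)

```text
clock: 3.38
position: [0.4794, 0.0163, 0.0311]
ee_rot: [-0.0, 0.998, -0.064, -0.002]
contact_force: [0.4, -0.4, 0.4]
width: 0.0426
```

```bash
python3 -c "
from plan import *
im,T,s=snap('wrist','w2');print(inblk(s['position']),s['position'],yaw(s),s['contact_force'],s['width'])"
```

```text
(np.float64(-0.116018498835617), np.float64(-0.021843699238396668)) [0.4794 0.0163 0.0311] -7.350213506074833 [ 0.3994 -0.3721  0.3615] 0.04263017511309954
```

View pics/w2.png

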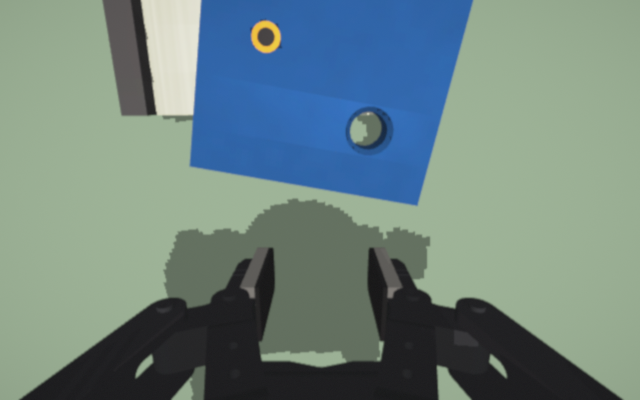

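Call:
drive_tool(
  targets=[0,0,0,6,0,0,0.5,0,0,0,6,0,0,0.5,0,0,0,4,0,0,0.5,0,0,0,4,0,0,0.5,0,0,0,4,0,0,0.5,0,0,0,4,0,0,0.5,0,0,0,4,0,0,0.5,0,0,0,4,0,0,0.5,0,0,0,4,0,0,0.5,0,0,0,0,0,0,0.5],
)

```text
clock: 4.68
position: [0.5213, 0.0111, 0.0324]
ee_rot: [-0.0, 0.998, -0.065, 0.001]
contact_force: [0.3, -0.1, 0.0]
width: 0.0429
```

```bash
python3 -c "
from plan import *
im,T,s=snap('wrist','w3');print(inblk(s['position']),s['position'],yaw(s),s['contact_force'],s['width'])"
```

```text
(np.float64(-0.07382432441495752), np.float64(-0.02170857822755408)) [0.5213 0.0111 0.0324] -7.4190398070828385 [ 0.3292 -0.0806  0.0321] 0.04286591370210325
```

View pics/w3.png

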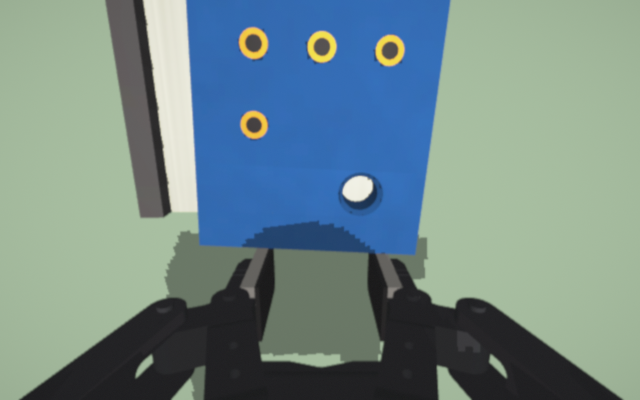

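Call:
drive_tool(
  targets=[0,0,0,4,0,0,0.5,0,0,0,4,0,0,0.5,0,0,0,2,0,0,0.5,0,0,0,1,0,0,0.5,0,0,0,1,0,0,0.5],
)

```text
clock: 5.35
position: [0.5319, 0.0097, 0.0322]
ee_rot: [-0.0, 0.998, -0.065, -0.0]
contact_force: [-2.8, 1.0, 1.3]
width: 0.0429
```

Call:
drive_tool(
  targets=[0,0,0,1,0,0,0.5,0,0,0,0,0,0,0.5],
)

```text
clock: 5.6
position: [0.5335, 0.0095, 0.0323]
ee_rot: [0.0, 0.998, -0.065, 0.0]
contact_force: [-0.7, -0.1, 0.9]
width: 0.043
```

```bash
python3 -c "
from plan import *
im,T,s=snap('wrist','w4');print(inblk(s['position']),s['position'],yaw(s),s['contact_force'],s['width'])"
```

```text
(np.float64(-0.0614801230914761), np.float64(-0.02174184513810053)) [0.5335 0.0095 0.0323] -7.419609371273264 [-0.6535 -0.1453  0.8794] 0.0429640796716287
```

View pics/w4.png

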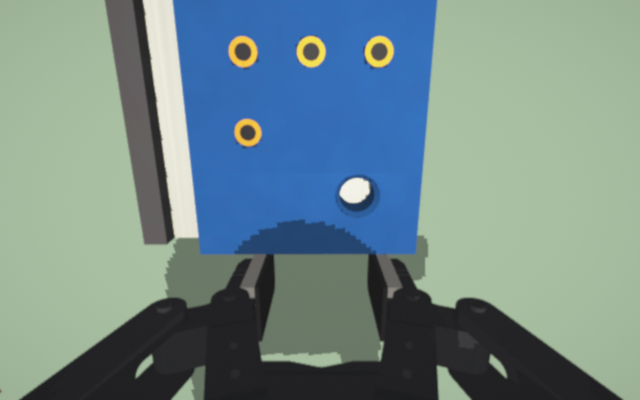

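Call:
drive_tool(
  targets=[0,0,0,1,0,0,0.5,0,0,0,1,0,0,0.5],
)

```text
clock: 5.9
position: [0.535, 0.0092, 0.0323]
ee_rot: [0.0, 0.998, -0.065, -0.0]
contact_force: [-2.9, 0.1, 2.1]
width: 0.0429
```

Call:
drive_tool(
  targets=[0,0,0,1,0,0,0.5,0,0,0,0,0,0,0.5],
)

```text
clock: 6.15
position: [0.535, 0.0092, 0.0322]
ee_rot: [-0.0, 0.998, -0.065, -0.001]
contact_force: [-5.9, -0.3, 4.3]
width: 0.0428
```

Call:
drive_tool(
  targets=[0,0,0,1.5,0,0,0.5,0,0,0,0,0,0,0.5],
)

```text
clock: 6.4
position: [0.535, 0.0092, 0.032]
ee_rot: [-0.0, 0.998, -0.065, -0.003]
contact_force: [-7.4, 1.5, 5.2]
width: 0.0429
```

```bash
python3 -c "
from plan import *
im,T,s=snap('wrist','w5');print(inblk(s['position']),s['position'],yaw(s),s['contact_force'],s['width'])
c=lambda p,z:cast('wrist',p,z,T)[0,:2]
b=blue(im);print([np.nonzero(b[:,u])[0].max() for u in (220,240,340,360,400)])
g=cv2.cvtColor(im,cv2.COLOR_RGB2GRAY);print(g[225:260,155].tolist())
"
```

```text
(np.float64(-0.06001985091588646), np.float64(-0.02180342671026873)) [0.535  0.0092 0.032 ] -7.407938801889754 [-7.3841  1.5244  5.186 ] 0.04293900795822298
[np.int64(254), np.int64(253), np.int64(253), np.int64(253), np.int64(253)]
[97, 98, 97, 97, 98, 98, 98, 98, 98, 98, 97, 97, 98, 98, 98, 97, 98, 98, 98, 98, 98, 102, 122, 157, 178, 183, 183, 183, 183, 183, 183, 183, 183, 183, 183]
```

View pics/w5.png

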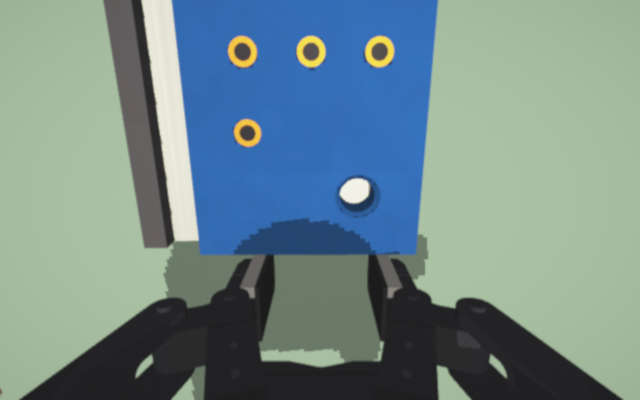

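```bash
python3 -c "
from plan import *
s=get_state();print(s['qpos'])
T=camT('wrist',s);im=cv2.imread('pics/w5.png')[:,:,::-1].copy();b=blue(im)
for r in (100,150,230):
  u=np.nonzero(b[r])[0];P=cast('wrist',[(u.min(),r),(u.max(),r)],.045,T);print([inblk(p) for p in P])
print(inblk(cast('wrist',(320,253.5),.045,T)[0]))
print(cast('top',(440,232),.065))
p=blk(0,-.105);print(p)
"
```

```text
[-0.1127  0.4085  1.8648 -0.0001  0.8737  1.5875]
[(np.float64(0.011547198587457492), np.float64(0.028102240106146894)), (np.float64(0.01133995474567973), np.float64(-0.061467087862704425))]
[(np.float64(-0.006767257072903934), np.float64(0.02836114795319037)), (np.float64(-0.0069938609354288995), np.float64(-0.06118276040365988))]
[(np.float64(-0.03954199232553234), np.float64(0.02800421887957169)), (np.float64(-0.03980201780447211), np.float64(-0.061084958503549426))]
(np.float64(-0.050247704556192055), np.float64(-0.021618247498465745))
[[ 0.5054 -0.2354  0.065 ]]
[ 0.5839 -0.0809]
```

Call:
drive_tool(
  targets=[0,0,0,-10,0,0,0.5,0,0,0,-10,0,-10,0.5,0,0,-10,0,0,-50,0.5,0,0,-10,0,0,-20,0.5,0,0,-10,0,0,0,0.5,0,0,-10,0,0,0,0.5,0,0,-10,0,0,0,0.5,0,0,-10,0,0,0,0.5,0,0,-10,0,0,0,0.5,0,0,-10,0,0,0,0.5,0,0,-10,0,0,0,0.5,0,0,0,0,0,0,0.5],
)

```text
clock: 7.95
position: [0.5183, 0.0114, 0.1131]
ee_rot: [0.001, 0.752, 0.659, 0.001]
contact_force: [0.4, -0.1, -0.3]
width: 0.0428
```

```bash
python3 -c "
from plan import *
p=blk(0,-.095);tool_delta(*p,.1,BY+90);tool_delta(*p,.032,BY+90)"
```

```text
now [0.5183 0.0114 0.1131] 82.46650035876792 | shift tool mm (before turn) [-73.   77.1  13.2] wz turn -0.2
now [0.5183 0.0114 0.1131] 82.46650035876792 | shift tool mm (before turn) [-73.   76.9  81.2] wz turn -0.2
```

Call:
drive_tool(
  targets=[0,0,-0.2,-36,38,0,0.5,0,0,0,-37,39,0,0.5,0,0,0,0,0,30,0.5,0,0,0,0,0,30,0.5,0,0,0,0,0,21,0.5,0,0,0,0,0,0,0.5,0,0,0,6,0,0,0.5,0,0,0,6,0,0,0.5,0,0,0,4,0,0,0.5,0,0,0,0,0,0,0.5],
)

```text
clock: 9.2
position: [0.5872, -0.0544, 0.0318]
ee_rot: [0.0, 0.75, 0.661, 0.0]
contact_force: [0.9, 0.4, -1.1]
width: 0.0424
```

```bash
python3 -c "
from plan import *
im,T,s=snap('wrist','w6');print(inblk(s['position']),s['position'],yaw(s),s['contact_force'],s['width'])"
```

```text
(np.float64(-8.504181716333808e-05), np.float64(-0.07824218283140712)) [ 0.5872 -0.0544  0.0318] 82.82200072649022 [ 0.9286  0.408  -1.0727] 0.04239371877718094
```

View pics/w6.png

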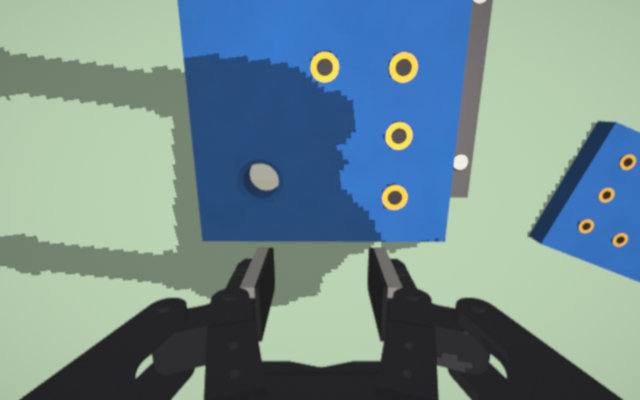

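Call:
drive_tool(
  targets=[0,0,0,4,0,0,0.5,0,0,0,4,0,0,0.5,0,0,0,4,0,0,0.5,0,0,0,3,0,0,0.5,0,0,0,3,0,0,0.5,0,0,0,2,0,0,0.5],
)

```text
clock: 10.0
position: [0.5895, -0.0349, 0.0313]
ee_rot: [0.0, 0.75, 0.661, -0.0]
contact_force: [-0.8, -1.2, 0.7]
width: 0.0425
```

Call:
drive_tool(
  targets=[0,0,0,1,0,0,0.5,0,0,0,1,0,0,0.5],
)

```text
clock: 10.25
position: [0.5897, -0.0331, 0.0313]
ee_rot: [0.0, 0.75, 0.661, -0.0]
contact_force: [-0.3, -1.0, 0.2]
width: 0.0427
```

Call:
drive_tool(
  targets=[0,0,0,1,0,0,0.5,0,0,0,0.5,0,0,0.5],
)

```text
clock: 10.5
position: [0.5899, -0.0317, 0.0313]
ee_rot: [0.0, 0.75, 0.661, -0.0]
contact_force: [-0.8, -3.8, 0.6]
width: 0.0421
```

Call:
drive_tool(
  targets=[0,0,0,1,0,0,0.5,0,0,0,0,0,0,0.5],
)

```text
clock: 10.75
position: [0.5899, -0.0317, 0.0313]
ee_rot: [0.001, 0.75, 0.661, -0.001]
contact_force: [-1.4, -4.5, 0.4]
width: 0.0424
```

Call:
drive_tool(
  targets=[0,0,0,1,0,0,0.5,0,0,0,1,0,0,0.5,0,0,0,0,0,0,0.5],
)

```text
clock: 11.12
position: [0.5899, -0.0316, 0.0313]
ee_rot: [0.002, 0.75, 0.662, -0.002]
contact_force: [-2.5, -10.5, 0.8]
width: 0.0427
```

```bash
python3 -c "
from plan import *
im,T,s=snap('wrist','w7');print(inblk(s['position']),s['position'],yaw(s),s['contact_force'],s['width'])
print(inblk(cast('wrist',(320,np.nonzero(blue(im)[:,320])[0].max()),.045,T)[0]))"
```

```text
(np.float64(-0.0003780015767406431), np.float64(-0.05531948156126951)) [ 0.5899 -0.0316  0.0313] 82.86524942729415 [ -2.4699 -10.5386   0.8392] 0.04271180354397798
(np.float64(-0.0019504911014294054), np.float64(-0.04445043455876883))
```

View pics/w7.png

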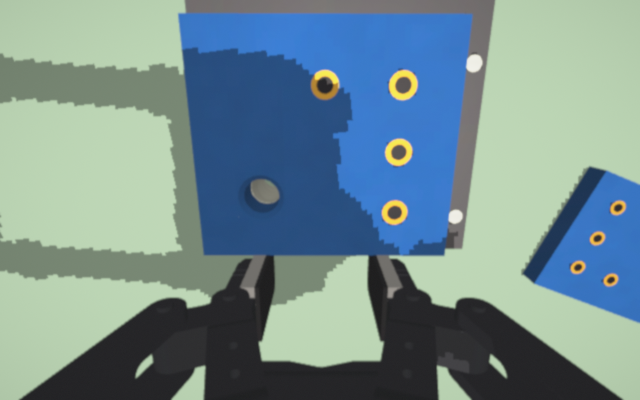

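Call:
drive_tool(
  targets=[0,0,0,-10,0,0,0.5,0,0,0,-15,0,0,0.5,0,0,0,0,0,-50,0.5,0,0,0,10,0,-60,0.5,0,0,0,20,0,-60,0.5,0,0,0,20,0,-50,0.5,0,0,0,0,0,0,0.5,0,0,0,0,0,0,0.5],
)

```text
clock: 12.18
position: [0.5927, -0.0042, 0.2498]
ee_rot: [-0.001, 0.75, 0.661, -0.0]
contact_force: [-0.6, 0.7, -0.0]
width: 0.0428
```

```bash
python3 -c "
from plan import *
im,T,s=snap('wrist','w8');print(inblk(s['position']),s['position'],yaw(s),s['contact_force'],s['width'])
for c in conts(blue(im),3000):
  ap=cv2.approxPolyDP(c,6,True)[:,0];P=cast('wrist',ap,.045,T);print(ap.tolist(),[np.round(inblk(p),4) for p in P],np.round(inblk(P.mean(0)),4))
snap('top','t8')
cv2.imwrite('pics/w8c.png',cv2.resize(im[60:260,200:440],None,fx=3,fy=3,interpolation=cv2.INTER_CUBIC)[:,:,::-1])
print(s['qpos'])
tool_delta(.4795,.2553,.2,BY)
"
```

```text
(np.float64(-0.0010573757171025346), np.float64(-0.027712834207658854)) [ 0.5927 -0.0042  0.2498] 82.78712376506219 [-0.5894  0.7339 -0.028 ] 0.042793536658586935
[[442, 158], [419, 207], [474, 229], [500, 180]] [array([ 0.1223, -0.0115]), array([ 0.103 , -0.0644]), array([ 0.1653, -0.0896]), array([ 0.1855, -0.0346])] [ 0.144 -0.05 ]
[[273, 102], [277, 188], [369, 188], [372, 101]] [array([-0.0498,  0.0437]), array([-0.049 , -0.0436]), array([ 0.0484, -0.0435]), array([0.0477, 0.0447])] [-0.0007  0.0003]
[-0.1244  0.2942  1.4328  0.      1.416   0.0015]
now [ 0.5922 -0.0044  0.2485] 82.75063901654818 | shift tool mm (before turn) [ 243.4 -144.4   49.1] wz turn 90.08
```

View pics/w8c.png

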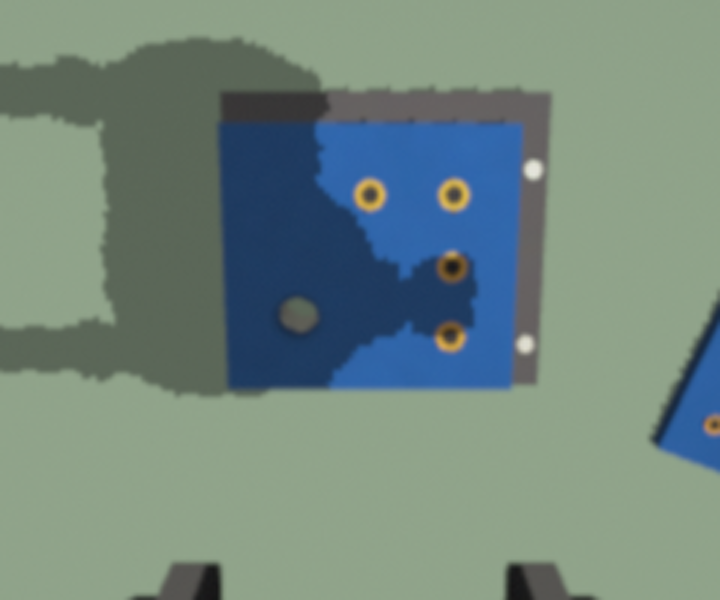

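Call:
drive_tool(
  targets=[0,0,0,48,-29,0,1,0,0,0,48,-29,0,1,0,0,0,48,-29,10,1,0,0,0,48,-29,20,1,0,0,0,48,-28,20,1,0,0,0,0,0,0,1,0,0,0,0,0,0,1],
)

```text
clock: 13.15
position: [0.4805, 0.2515, 0.1995]
ee_rot: [0.0, 0.75, 0.661, -0.001]
contact_force: [0.4, 0.7, 0.2]
width: 0.0855
```

```bash
python3 -c "
from plan import *
im,T,s=snap('wrist','w9');print(s['position'],yaw(s),s['contact_force'],s['width'])
for c in conts(red(im),20):
  m=c[:,0,:];print(cv2.boundingRect(c),cv2.minAreaRect(c),cast('wrist',m.mean(0),.062,T))
cv2.imwrite('pics/w9c.png',cv2.resize(im[100:260,220:420],None,fx=4,fy=3.75,interpolation=cv2.INTER_CUBIC)[:,:,::-1])
"
```

```text
[0.4805 0.2515 0.1995] 82.80734477420876 [0.4119 0.683  0.1826] 0.08548733604312962
(313, 174, 15, 21) ((320.0, 184.0), (14.0, 20.0), 0.0) [[0.4789 0.2559 0.062 ]]
```

View pics/w9c.png

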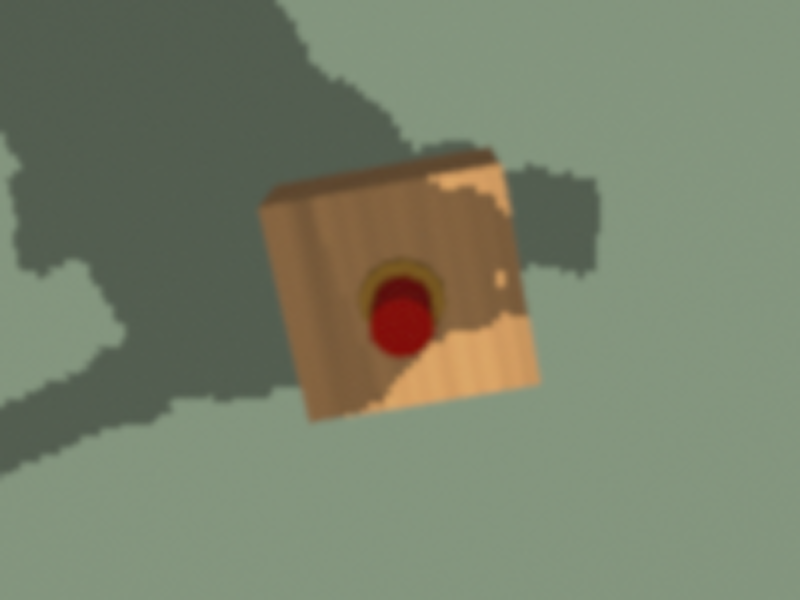

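```bash
python3 -c "
from plan import *
T=camT('wrist');a=cast('wrist',(320.1,186.3),.072,T)[0];b=cast('wrist',(320.1,179),.045,T)[0];print(a,b)
p=(a*.7+b*.3);tool_delta(p[0],p[1],.085,BY+90)
tool_delta(p[0],p[1],.048,BY+90);h=blk(-.025,-.02);print(h)
"
```

```text
[0.4799 0.2561 0.072 ] [0.4798 0.2562 0.045 ]
now [0.4812 0.2511 0.2   ] 82.7350133549327 | shift tool mm (before turn) [  5.   -1.9 115. ] wz turn 0.07
now [0.4812 0.2511 0.2   ] 82.7350133549327 | shift tool mm (before turn) [  5.   -1.8 152. ] wz turn 0.07
[0.57   0.0066]
```

Call:
drive_tool(
  targets=[0,0,0,5,-1.8,40,1,0,0,0,0,0,40,1,0,0,0,0,0,30,1,0,0,0,0,0,20,1,0,0,0,0,0,14,1,0,0,0,0,0,8,1,0,0,0,0,0,0,1,0,0,0,0,0,0,1],
)

```text
clock: 14.2
position: [0.4802, 0.2575, 0.0493]
ee_rot: [0.0, 0.75, 0.661, 0.001]
contact_force: [-0.2, -0.4, 0.2]
width: 0.085
```

```bash
python3 -c "
from plan import *
im,T,s=snap('wrist','w10');print(s['position'],yaw(s),s['contact_force'],s['width'])
"
```

```text
[0.4802 0.2575 0.0493] 82.77485440392319 [-0.1673 -0.3817  0.2496] 0.08500487409486583
```

View pics/w10.png

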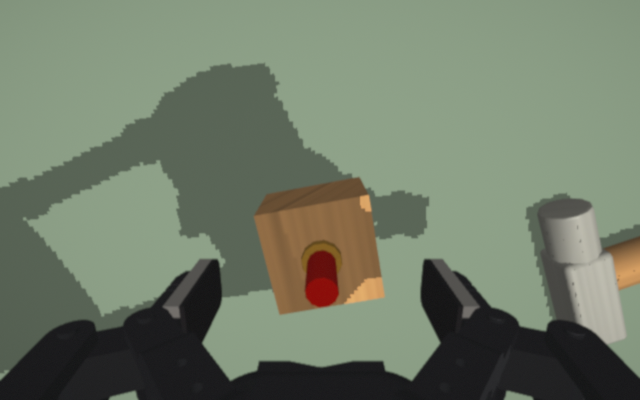

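Call:
drive_tool(
  targets=[0,0,0,0,0,0,0,0,0,0,0,0,0,0,0,0,0,0,0,0,0,0,0,0,0,0,0,0,0,0,0,0,0,0,0,0,0,0,0,0,0,0],
  grip_force=40,
)

```text
clock: 15.0
position: [0.4795, 0.2574, 0.0487]
ee_rot: [0.0, 0.75, 0.661, 0.0]
contact_force: [-1.2, -0.2, 1.9]
width: 0.0124
```

Call:
drive_tool(
  targets=[0,0,0,0,0,-15,0,0,0,0,0,0,-25,0,0,0,0,0,0,-30,0,0,0,0,0,0,-20,0,0,0,0,0,0,0,0,0,0,0,0,0,0,0],
)

```text
clock: 15.75
position: [0.4788, 0.2571, 0.1381]
ee_rot: [-0.0, 0.75, 0.661, -0.001]
contact_force: [-0.5, -0.3, -0.6]
width: 0.0124
```

```bash
python3 -c "
from plan import *
im,T,s=snap('wrist','w11');print(s['position'],yaw(s),s['contact_force'],s['width'])
snap('scene','s11')
h=blk(-.025,-.02);tool_delta(*h,.14,BY+90)
"
```

```text
[0.4788 0.2571 0.1381] 82.78341310839541 [-0.483  -0.273  -0.5722] 0.01238334162486997
now [0.4787 0.257  0.1375] 82.78154544716223 | shift tool mm (before turn) [-237.   122.    -2.4] wz turn 0.11
```

View pics/w11.png

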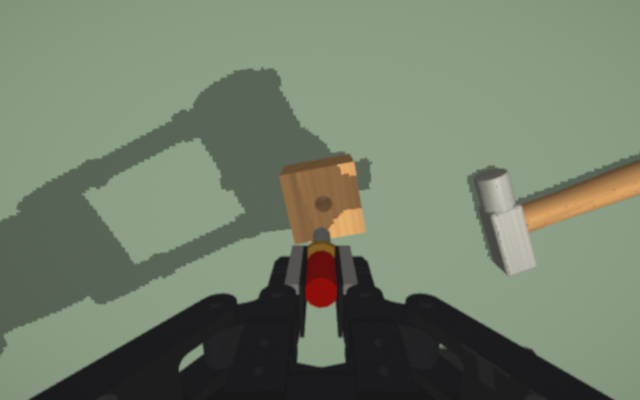

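Call:
drive_tool(
  targets=[0,0,0,-47,24.3,0,0,0,0,0,-47,24.3,0,0,0,0,0,-47,24.3,0,0,0,0,0,-47,24.3,0,0,0,0,0,-47.5,24.3,0,0,0,0,0,0,0,20,0,0,0,0,0,0,0,0,0,0,0,0,0,0,0],
)

```text
clock: 16.85
position: [0.5701, 0.009, 0.1183]
ee_rot: [-0.0, 0.75, 0.661, -0.0]
contact_force: [-0.2, 0.3, 1.0]
width: 0.0127
```

```bash
python3 -c "
from plan import *
im,T,s=snap('wrist','w12');print(inblk(s['position']),s['position'],yaw(s),s['contact_force'],s['width'])
im2,T2,s=snap('top','t12');im3,T3,s=snap('scene','s12')
a=cv2.resize(im[130:330,220:420],(390,390),interpolation=cv2.INTER_CUBIC);b=cv2.resize(im3[150:270,270:390],(390,390),interpolation=cv2.INTER_CUBIC)
cv2.imwrite('pics/c12.png',np.hstack([a,b])[:,:,::-1])
"
```

```text
(np.float64(-0.02513987841383398), np.float64(-0.01759287166026415)) [0.5701 0.009  0.1183] 82.81412902708533 [-0.1586  0.3006  0.9595] 0.012657607144794898
```

View pics/c12.png

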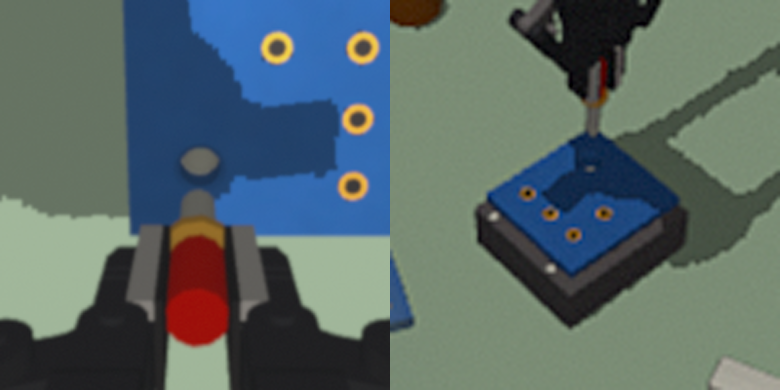

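```bash
python3 -c "
from plan import *
im=cv2.imread('pics/w12.png')
cv2.imwrite('pics/c12b.png',cv2.resize(im[195:320,280:365],None,fx=7,fy=4.8*1.0,interpolation=cv2.INTER_CUBIC))
# enhance
z=cv2.resize(im[195:265,290:355],None,fx=8,fy=8,interpolation=cv2.INTER_CUBIC);cv2.imwrite('pics/c12d.png',cv2.convertScaleAbs(z,alpha=1.6,beta=10))
"
```

```text
(no output)
```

View pics/c12d.png

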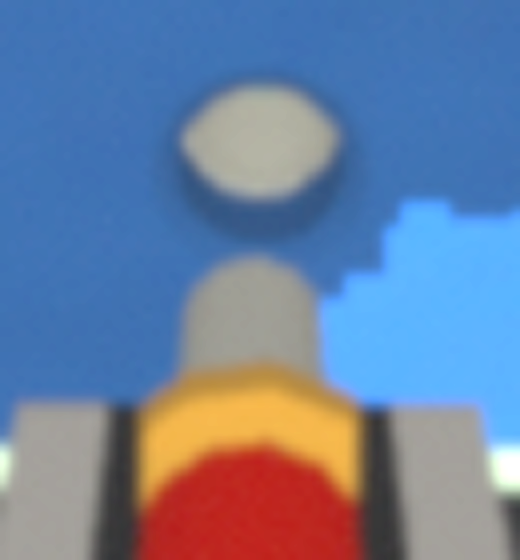

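```bash
python3 -c "
from plan import *
s=get_state();T=camT('wrist',s);Ti=np.linalg.inv(pose(s))
f=lambda px,z:(Ti@np.r_[cast('wrist',px,z,T)[0],1])[:3]*1000
print('hole in tool mm',f((321.8,214.3),.045),inblk(cast('wrist',(321.8,214.3),.045,T)[0]))
print('handle top',f((321,293),.118+.0235))
K,C=T
# pin axis at tool x=-1.2: predicted tip
for dx in (0,-1.2,-2.5):
  P=(pose(s)@np.array([dx/1000,0,.0445,1]))[:3];print(dx,'tip px',proj(P,T), 'handle',proj((pose(s)@np.array([dx/1000,0,-.0235,1]))[:3],T))
P=(pose(s)@np.array([.0038,0,.0385,1]))[:3];print('shank front, px',proj(P,T))
"
```

```text
hole in tool mm [-1.2744 -0.5664 74.1994] (np.float64(-0.02505522915729084), np.float64(-0.018562288933972458))
handle top [ -2.3909  -1.131  -22.3013]
0 tip px [[322.8831 228.2709]] handle [[323.8303 289.3379]]
-1.2 tip px [[322.8812 230.1685]] handle [[323.8252 291.994 ]]
-2.5 tip px [[322.8793 232.2168]] handle [[323.8197 294.8564]]
shank front, px [[322.9475 225.8042]]
```

Call:
drive_tool(
  targets=[0,0,0,0,0.4,20,0,0,0,0,0,0,8,0,0,0,0,0,0,4,0,0,0,0,0,0,4,0,0,0,0,0,0,4,0,0,0,0,0,0,4,0,0,0,0,0,0,0,0],
)

```text
clock: 17.88
position: [0.5706, 0.0084, 0.0743]
ee_rot: [-0.0, 0.75, 0.661, -0.0]
contact_force: [0.6, -0.5, -0.8]
width: 0.0123
```

```bash
python3 -c "
from plan import *
im,T,s=snap('wrist','w13');print(inblk(s['position']),s['position'],yaw(s),s['contact_force'],s['width'])
cv2.imwrite('pics/c13.png',cv2.resize(im[170:320,260:400],None,fx=4,fy=4,interpolation=cv2.INTER_CUBIC)[:,:,::-1])
"
```

```text
(np.float64(-0.02455520481312209), np.float64(-0.018077365112194568)) [0.5706 0.0084 0.0743] 82.77859178984508 [ 0.5588 -0.4773 -0.8226] 0.01232494488874136
```

View pics/c13.png

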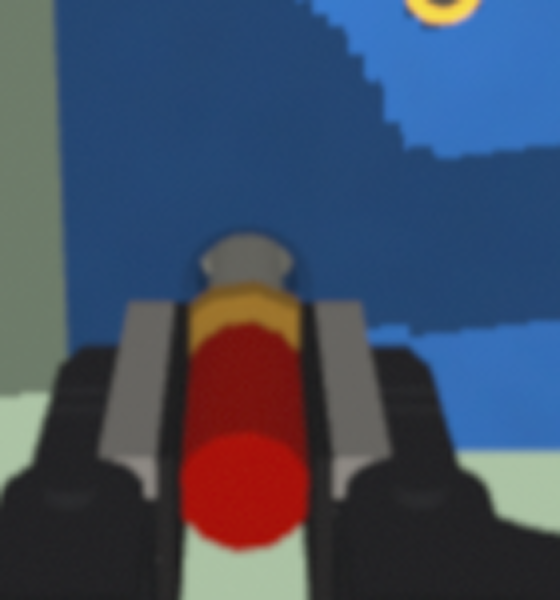

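Call:
drive_tool(
  targets=[0,0,0,0,0,4,0,0,0,0,0,0,4,0,0,0,0,0,0,4,0,0,0,0,0,0,4,0,0,0,0,0,0,2,0,0,0,0,0,0,1,0,0,0,0,0,0,0,0],
)

```text
clock: 18.8
position: [0.5709, 0.0084, 0.0556]
ee_rot: [0.0, 0.75, 0.661, -0.0]
contact_force: [0.2, -0.0, -0.7]
width: 0.0125
```

Call:
drive_tool(
  targets=[0,0,0,0,0,1,0,0,0,0,0,0,0.5,0,0,0,0,0,0,0,0],
)

```text
clock: 19.18
position: [0.5709, 0.0084, 0.0541]
ee_rot: [0.0, 0.75, 0.661, -0.0]
contact_force: [0.1, -0.1, -1.4]
width: 0.012
```

Call:
drive_tool(
  targets=[0,0,0,0,0,0.5,0,0,0,0,0,0,0.5,0,0,0,0,0,0,0,0],
)

```text
clock: 19.55
position: [0.571, 0.0084, 0.0537]
ee_rot: [0.0, 0.75, 0.661, 0.0]
contact_force: [-1.3, 0.3, 4.5]
width: 0.0126
```

```bash
python3 -c "
from plan import *
im,T,s=snap('wrist','w14');print(inblk(s['position']),s['position'],yaw(s),s['contact_force'],s['width'])
cv2.imwrite('pics/c14.png',cv2.resize(im[170:320,260:400],None,fx=4,fy=4,interpolation=cv2.INTER_CUBIC)[:,:,::-1])
"
```

```text
(np.float64(-0.024169262862544522), np.float64(-0.018015589189218934)) [0.571  0.0084 0.0537] 82.78518835400565 [-1.2962  0.2727  4.521 ] 0.012611184763902513
```

View pics/c14.png

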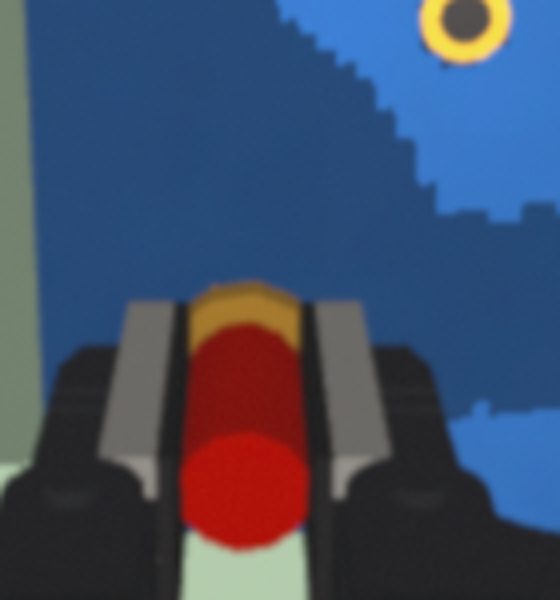

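Call:
drive_tool(
  targets=[0,0,0,0,0,-0.5,0.1,0,0,0,0,0,0,0.5,0,0,0,0,0,0,0.8,0,0,0,0,0,0,0.8,0,0,0,0,0,-10,0.8,0,0,0,0,0,-20,0.8,0,0,0,0,0,-40,0.8,0,0,0,0,0,-50,0.8,0,0,0,0,0,-50,0.8,0,0,0,0,0,0,0.8,0,0,0,0,0,0,0.8],
)

```text
clock: 20.98
position: [0.5704, 0.0085, 0.2235]
ee_rot: [-0.0, 0.75, 0.661, -0.0]
contact_force: [-0.7, 0.5, -0.6]
width: 0.0684
```

```bash
python3 -c "
from plan import *
im,T,s=snap('wrist','w15');print(inblk(s['position']),s['position'],yaw(s),s['contact_force'],s['width'],s['clock'])
for c in conts(blue(im),3000):
  ap=cv2.approxPolyDP(c,6,True)[:,0];P=cast('wrist',ap,.045,T);print(ap.tolist(),[np.round(inblk(p),4) for p in P],np.round(inblk(P.mean(0)),4))
im3,T3,s=snap('scene','s15');im2,_,_=snap('top','t15')
a=cv2.resize(im[90:290,220:420],(390,390),interpolation=cv2.INTER_CUBIC);b=cv2.resize(im3[150:270,270:390],(390,390),interpolation=cv2.INTER_CUBIC)
cv2.imwrite('pics/c15.png',np.hstack([a,b])[:,:,::-1])
for n,i,t in(('w',im,T),('s',im3,T3)):
  for c in conts(red(i),8): print(n,cv2.boundingRect(c),'expect top',proj(np.r_[blk(-.025,-.02),.077],t),'bottom',proj(np.r_[blk(-.025,-.02),.05],t))
a0=cv2.imread('pics/top0.png');d=cv2.absdiff(a0,im2[:,:,::-1]).max(2);print('diff jar',d[215:250,420:460].max(),'screw',d[70:165,405:430].max(),'hammer',d[70:160,190:225].max())
"
```

```text
(np.float64(-0.02484508176668016), np.float64(-0.018037021836028223)) [0.5704 0.0085 0.2235] 82.781564057806 [-0.698   0.4655 -0.5631] 0.06835982392000371 20.975
[[471, 170], [445, 222], [504, 245], [533, 194]] [array([ 0.1184, -0.0093]), array([ 0.099 , -0.0624]), array([ 0.1623, -0.0875]), array([ 0.1824, -0.0331])] [ 0.1405 -0.0481]
[[295, 113], [298, 204], [396, 204], [402, 112]] [array([-0.0499,  0.0437]), array([-0.0488, -0.0437]), array([ 0.0484, -0.0435]), array([0.0483, 0.0447])] [-0.0005  0.0003]
w (315, 177, 14, 18) expect top [[322.102  188.8537]] bottom [[322.0149 181.8908]]
s (329, 189, 6, 11) expect top [[331.7523 189.9453]] bottom [[331.4735 197.967 ]]
diff jar 7 screw 7 hammer 8
```

View pics/c15.png

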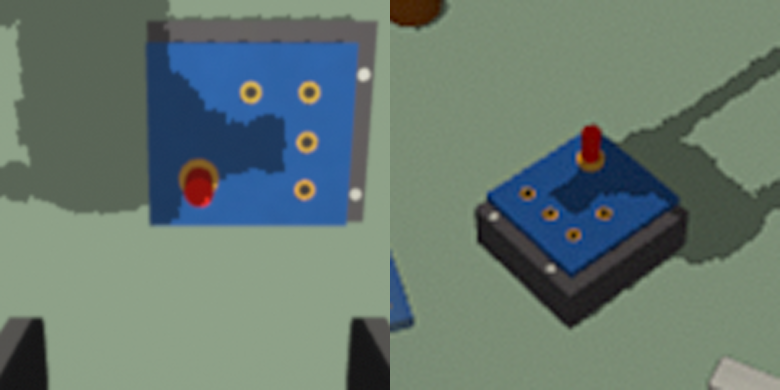

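The pin stands upright with its collar on the plate, the plate is home, and the jar, hammer and screwdriver have not moved. I'm handing in.

```bash
python3 -c "
from rig import *
print(sign_off())"
```

```text
the job is handed in; nothing more can be done
None
```

I pushed the plate along block x and then y with the half-open fingers until each stop held it solid. I then lifted the pin from the stand, lowered it through the plate into the block, let go and backed off upward. I handed the job in at about 21 s; the sign-off gives no verdict.

**Plate:** its centre measured about 0.5 mm off home in x and 0.3 mm in y, with its edges parallel to the block to within about 0.7°. The camera calibration itself is only good to about 2 mm.

**Pin:** contact came at a tool height of 53.7 mm, as expected for a seated collar. Both the wrist and scene views show it upright with the collar on the plate, at the predicted pixels to within about 2 pixels.

**Bystanders:** the jar, screwdriver and hammer handle show no change in the top view between start and end. I did not compare the hammer's head separately.

**Disagreement:** the gripper read about 12.4 mm on the 14 mm handle. The grip held throughout, so I took this as pad give or sensor bias. No check failed.

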